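# Fit the rotor in the bench centrifuge

## Robot

A 7-joint arm with a two-finger parallel gripper is mounted at the origin on a cart in front of the work surface, level with it; the furniture and walls round the work are solid. World frame = base frame: x ahead of the robot, y to its left, z up, the work surface at z = 0. Lengths are in m, angles in rad, forces in N, time in s.
With the tool pointing down it reaches from about 0.35 to 0.9 m from the base axis. Payload 8.1 kg.
Tool frame: the origin (TCP) lies at the very end of the fingers, on their centre line; the grasp point (between the pads) lies 19 mm behind it (arm.tcp_to_grasp is the distance from the TCP to the grasp point, in m); z points along the fingers, y is the line along which they close (so a half turn about z gives the same grasp; the last joint's range is limited). The gripper opens to 92 mm and grips with 3 to 60 N. Pads are 19 mm wide; open, the fingers measure 130 mm over their backs; the gripper's body (75 mm by 190 mm) begins 47 mm behind the grasp point.
Start: joints at [-1.436, 0.434, 0.025, 1.573, -0.012, 1.134, -0.075], TCP at [0.147, 0.607, 0.227] pointing down, gripper open.
Joint ranges: [-2.62, 2.62], [-0.44, 2.09], [-1.27, 1.32], [0.08, 2.57], [-1.32, 4.46], [0.12, 2], [-2.74, 2.74]. Speed limits (rad/s): [2.22, 2.22, 3.01, 3.01, 3.14, 3.14, 3.14].

## Interface

Orientations are given as a rotation vector (axis times angle).
In Python, from cell import arm gives the robot as it stands.
- The arm moves only by the shell command python3 nudge.py [FORCE], which reads ROWS from standard input. ROWS is one flat JSON list of numbers that holds 1 to 10 rows one after another, with no inner brackets; each row has 5 numbers: dx, dy, dz in units of 5 mm, then a turn about the tool's z in rad, then the opening from 0.0 (shut) to 1.0 (fully open); each row shifts and turns the commanded pose from where the row before left it, along the tool's axes as they then stand; what a row does not reach is not made up. A row lasts 1/10 s, in which the tool goes at most 0.05 m and 0.15 rad, less where a joint would pass 70% of its speed; a pose out of reach is approached as far as the arm can. The fingers move at their own pace and stop on an object; FORCE is the grip in N (left out, the last holds). Time passes only in rows, so rows that do not move let the fingers close. It prints the time, the measured TCP pose, the force, the opening and the grip force at its end. Input that does not fit is refused with a message, and nothing moves.
- arm.observe(): the state, without advancing time (a new reading comes with each control period).
- arm.get_image(name): name is "scene" or "top" or "wrist"; returns a dict with "image" (480x640x3 uint8, blue, green, red), "fx", "fy", "cx", "cy" (pixels), "cam_to_world" (4x4, takes a point from camera to world coordinates); the wrist camera has in their place "mount" (4x4, takes a point from camera to tool coordinates, whose origin is the TCP and whose axes are the flange's). Camera axes: x right, y down, z forward; pixel columns grow to the right and rows downward; lengths in m; the calibration is good to about 2 mm. A picture is of the moment at which its call begins: read the wrist's pose just before it. There is no depth.
- arm.sign_off(): hands the job in; it is judged then, once.
The state is a dict: "clock": time; "joints": joint angles; "dq": joint speeds; "joint_efforts": joint torques, N m; "position": TCP position; "ee_rot": TCP orientation; "force": force on the tool from outside, world axes, zero at the start; "ft_torque": the same for the moment, N m; "width": opening from 0.0 (shut) to 1.0 (fully open); "gripper_force": force on a finger pad.
Only numpy, scipy, OpenCV 4.12 (cv2) and the standard library are available. Lean on these libraries where they do the work, as an engineer would, in place of code of your own. Each camera call takes 0.05 s, during which the arm holds its last target. There are 200 camera calls.

## Task

Put the rotor into the open bench centrifuge: set it gently on the drive spindle, turn it by its grip bar until it drops over the three drive pins and sits fully home, then close the lid. The spindle is delicate, so do not drop or force the rotor onto it, and leave the other things on the bench where they are.

Things in the scene. Friction and masses are not known exactly. Their poses are not given: they have to be found in the camera images.
- rotor: The centrifuge rotor: a bare-aluminium truncated cone with ten tube wells round its slope and a black grip bar on its flat top deck; 96 mm across, 61 mm tall in all, 0.3 to 0.5 kg, standing loose on the worktop. Origin: centre of its underside; z up its axis, x along the grip bar. The deck is 60 mm across, 37 mm above the origin.
- rotor_grip (a point): Centre of the rotor's grip bar, on the rotor's axis 49 mm above its underside. The bar is 38 mm long along the rotor's x, 18 mm thick along its y and 24 mm tall, standing on the deck (37 to 61 mm above the underside). Axes as the rotor's.
- rotor_bore (a point): Mouth of the bore at the centre of the rotor's underside (same point as the rotor's origin). The bore is 15.6 mm in diameter and 30 mm deep. Round it in the underside lie three radial slots for the drive pins, 9 mm wide and 9 mm deep, at 0, 120 and 240 degrees from the rotor's x axis.
- centrifuge: The bench centrifuge, fixed on the worktop: white housing 200 mm deep, 176 mm wide, with a sloping control panel at its front (its -x side), a round bowl of 120 mm inner diameter whose rim is 88 mm above the worktop, and a grey lid hinged at the back. Origin: on the worktop below the spindle axis; x points to the back (hinge), y to its left, z up.
- spindle_seat (a point): Centre of the top face of the drive flange in the bowl, 44 mm above the worktop; the rotor's origin comes to this point when it is home. Three drive pins stand on the flange, 6 mm in diameter, 7 mm tall, 120 degrees apart, 18 mm from the axis. A rotor not engaged rides 7 mm too high on the pin tops; turned lightly, up to 120 degrees, it drops over them (fits within about 4 degrees).
- post_tip (a point): Tip of the centring post that rises from the flange on the spindle axis, 27 mm above the seat: 14 mm in diameter up to 20 mm, then tapering to 5 mm. Post, flange and pins turn together. Their angle at the start is unknown and not reported. They turn only against a drag of about 0.25 N m: a rotor resting by its weight slides over the pins, one pressed down hard may carry them round.
- lid (a joint): Opening angle of the lid: 0 shut, 1.88 to 2.07 rad (leaning back) at the start, stop at 2.1. Stiff, damped hinge: the lid stays where it is left above about 0.6 rad, and sinks shut by itself from below about 0.5 rad. With a rotor that is not home the lid strikes its grip bar and stays about 0.05 rad open.
- lid_hinge (a point): Middle of the lid's hinge axis, at the back of the bowl, 85 mm behind the spindle axis and 90 mm above the worktop. The axis is the centrifuge's y.
- lid_edge (a point): Middle of the front edge of the lid's outer (upper) face, 163 mm from the hinge axis along the lid and 23 mm above it when shut. With the lid open this is near its highest point and the outer face looks to the back. The lid is 164 mm wide; a 54 mm wide tab stands out 15 mm beyond this edge, 11 to 20 mm below the outer face.
- stain_bottle: Bystander, to be left alone: dropper bottle with a tall cap, 39 mm wide, 96 mm tall; origin at the centre of its underside.
- timer: Bystander, to be left alone: flat square digital timer, 66x66x16 mm; origin at the centre of its underside.
- cup: Bystander, to be left alone: round screw-lid specimen cup, 69 mm wide, 68 mm tall; origin at the centre of its underside.
- tip_rack_box: Bystander, to be left alone: pipette tip box, 84x118x73 mm; origin at the centre of its underside.
- dish: Bystander, to be left alone: flat round petri dish, 93 mm wide, 12 mm thick; origin at the centre of its underside.
- carton: Bystander, to be left alone: small carton, 45x70x55 mm; origin at the centre of its underside.

How it is judged:
By the outcome, as a careful person would: the job done as asked, in the order asked, and still so for the second after the job is handed in, with the robot touching nothing.
It also fails if it takes over 72 s, if anything falls off the work surface, if the arm or the gripper's body presses on something with over 40 N, if the wrist force passes 120 N, or if a joint passes its speed limit or range.

## Working session

There is one attempt and no reset: what is moved stays moved. The work goes in short steps, Python scripts to look and compute and a shell command to move; the robot and the scene stay as the last step left them, time stands still between calls to the robot, and variables do not carry over. Pictures are saved under pics/ and viewed, at most 10 in all, crops included, and the job is handed in when it is done.

```bash
ls; mkdir -p pics; python3 - <<'E'
from cell import arm
import cv2,numpy as np
o=arm.observe();print({k:np.round(v,3).tolist() for k,v in o.items()})
for n in("scene","top"):
    d=arm.get_image(n);cv2.imwrite(f"pics/{n}0.png",d["image"]);print(n,d["fx"],d["fy"],d["cx"],d["cy"],np.round(d["cam_to_world"],4).tolist())
d=arm.get_image("wrist");print(d["fx"],d["cx"],d["cy"],np.round(d["mount"],4).tolist())
E
```

```text
cell.py
nudge.py
pics
{'clock': 0.0, 'joints': [-1.436, 0.435, 0.025, 1.574, -0.012, 1.134, -0.075], 'dq': [-0.001, -0.0, 0.0, -0.002, -0.001, -0.0, 0.0], 'joint_efforts': [-0.0, -66.786, 0.985, -31.445, -0.061, 0.043, 0.0], 'position': [0.147, 0.607, 0.226], 'ee_rot': [-0.373, -3.119, 0.003], 'force': [-0.558, 0.477, 0.433], 'ft_torque': [0.042, -0.046, 0.036], 'gripper_force': 0.0, 'width': 1.002}
scene 584.1781163540759 584.1781163540759 319.3687416309054 234.67958625909498 [[0.4649, -0.5078, 0.7253, -0.4416], [-0.8853, -0.2801, 0.3713, -0.5014], [0.0146, -0.8146, -0.5798, 0.8808], [0.0, 0.0, 0.0, 1.0]]
top 520.991444420521 520.991444420521 314.5390941877525 243.72537169151664 [[-0.0145, -0.994, 0.1083, 0.3598], [-0.9999, 0.0144, -0.0015, 0.0008], [-0.0001, -0.1083, -0.9941, 1.543], [0.0, 0.0, 0.0, 1.0]]
414.0196106005111 318.9290745517237 238.9345308690534 [[-0.0007, -0.9624, -0.2716, 0.0733], [1.0, -0.0009, 0.0006, -0.0009], [-0.0008, -0.2716, 0.9624, -0.1592], [0.0, 0.0, 0.0, 1.0]]
```

View pics/top0.png

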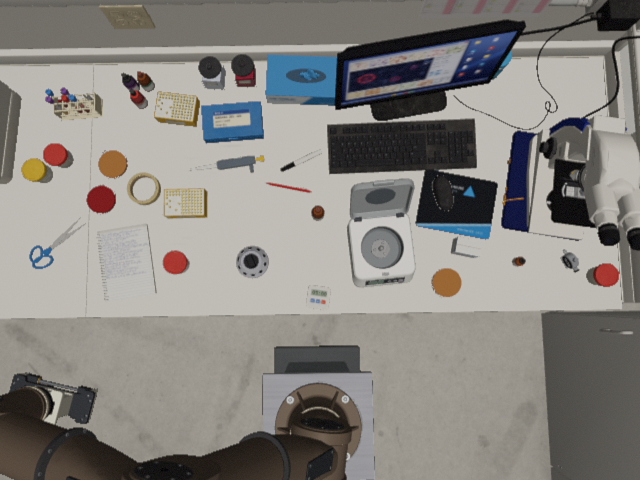

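View pics/scene0.png

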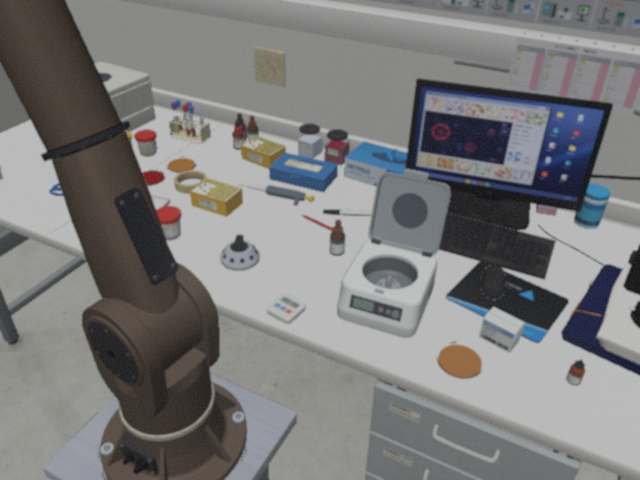

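The top view shows the rotor near (252,262), the centrifuge at (381,247), the stain bottle at (318,212) and the timer at (318,295). I'll enlarge both.

```bash
python3 - <<'E'
import cv2,numpy as np
t=cv2.imread("pics/top0.png");s=cv2.imread("pics/scene0.png")
c=lambda i,x,y,w,h,k:cv2.resize(i[y:y+h,x:x+w],None,fx=k,fy=k,interpolation=cv2.INTER_CUBIC)
A=c(t,232,242,40,40,7);B=c(t,340,170,80,120,4.66667)
C=c(s,215,230,50,40,5.6)[:224,:280]
im=np.zeros((560,660,3),np.uint8);im[:280,:280]=A;im[280:504,:280]=C;im[:B.shape[0],284:284+B.shape[1]]=B[:560,:376]
cv2.imwrite("pics/crop1.png",im)
E
```

```text
(no output)
```

View pics/crop1.png

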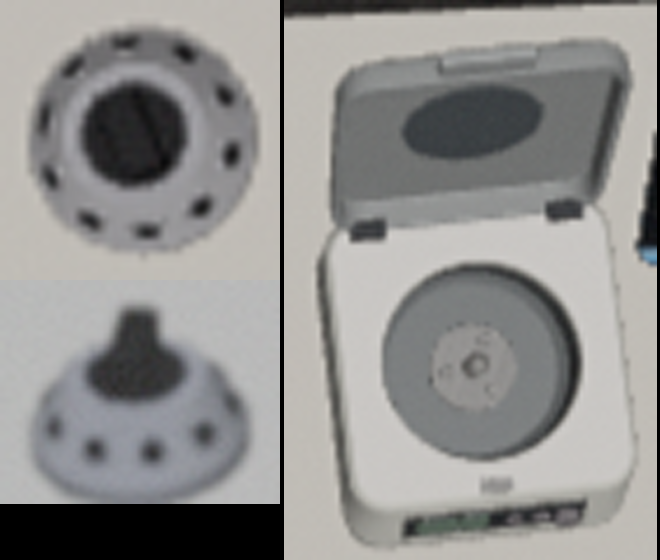

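```bash
cat >h.py <<'E'
import numpy as np,cv2
from cell import arm
from scipy.spatial.transform import Rotation as R
def ray(d,uv,z,T=None):
    T=d["cam_to_world"] if T is None else T
    T=np.asarray(T);v=T[:3,:3]@[(uv[0]-d["cx"])/d["fx"],(uv[1]-d["cy"])/d["fy"],1]
    return T[:3,3]+v*(z-T[2,3])/v[2]
def proj(d,p,T=None):
    T=np.asarray(d["cam_to_world"] if T is None else T);q=T[:3,:3].T@(np.asarray(p)-T[:3,3])
    return np.array([d["fx"]*q[0]/q[2]+d["cx"],d["fy"]*q[1]/q[2]+d["cy"]])
def wrist(name):
    o=arm.observe();d=arm.get_image("wrist");T=np.eye(4);T[:3,:3]=R.from_rotvec(o["ee_rot"]).as_matrix();T[:3,3]=o["position"]
    T=T@np.asarray(d["mount"]);cv2.imwrite(f"pics/{name}.png",d["image"]);np.savez(f"pics/{name}.npz",T=T,fx=d["fx"],fy=d["fy"],cx=d["cx"],cy=d["cy"]);return d,T
def load(name): return dict(np.load(f"pics/{name}.npz"))
def totool(p,o=None):
    o=o or arm.observe();return R.from_rotvec(o["ee_rot"]).inv().apply(np.asarray(p)-o["position"])
E
python3 - <<'E'
from h import *
d=arm.get_image("top")
print(R.from_rotvec(arm.observe()["ee_rot"]).as_matrix().round(3))
B=lambda x,y:(340+(x-284+.5)/4.6667-.5,170+(y+.5)/4.6667-.5)
A=lambda x,y:(232+(x+.5)/7-.5,242+(y+.5)/7-.5)
print("rotor base",ray(d,A(144,140),0.008),"deck",ray(d,A(134,132),.037))
print("post",ray(d,B(477,366),.071),"rim",ray(d,B(482.5,361),.088))
a,b=ray(d,B(367,230),.09),ray(d,B(564,208),.09);print("hinge",a,b,"yaw",np.arctan2(*(a-b)[[1,0]])-np.pi/2, (a+b)/2)
s=ray(d,B(476,368),.044)
for p in((483,340),(447,372),(490,390)):
    q=ray(d,B(*p),.051);print("pin",q,q-ray(d,B(477,366),.071),)
for n,p in dict(bottle=(318,212),timer=(318,295)).items():print(n,ray(d,p,.05))
E
```

```text
[[-0.972  0.236 -0.   ]
 [ 0.236  0.972 -0.001]
 [-0.    -0.001 -1.   ]]
rotor base [0.47669789 0.18345068 0.008     ] deck [0.47786826 0.18413417 0.037     ]
post [ 0.50512533 -0.18986809  0.071     ] rim [ 0.50642099 -0.19106006  0.088     ]
hinge [ 0.58678515 -0.12327734  0.09      ] [ 0.5985119  -0.24274545  0.09      ] yaw 0.09784462878256095 [ 0.59264852 -0.18301139  0.09      ]
pin [ 0.52317608 -0.19661944  0.051     ] [ 0.01805075 -0.00675135 -0.02      ]
pin [ 0.5036511  -0.17385798  0.051     ] [-0.00147423  0.01601011 -0.02      ]
pin [ 0.49212836 -0.20004641  0.051     ] [-0.01299697 -0.01017832 -0.02      ]
bottle [ 0.61491121 -0.01286167  0.05      ]
timer [ 0.37521966 -0.00921776  0.05      ]
```

The rows are not in the units I measure in: shifts go in units of 5 mm. I convert before sending: -0.035 m is -7, -0.028 m is -5.6.

```bash
echo '[-7,-5.6,0,0,1,-7,-5.6,0,0,1,-7,-5.6,0,0,1,-7,-5.6,0,0,1,-7,-5.6,0,0,1,-7,-5.6,0,0,1,-7,-5.6,0,0,1,-7,-5.6,0,0,1,-7,-5.6,0,0,1,-7,-5.6,0,0,1]' | python3 nudge.py; python3 -c "
from h import *
print(totool([.477,.184,.17]),arm.observe()['joints'])"
```

```text
clock: 1.2
position: [0.4222, 0.2512, 0.2268]
ee_rot: [0.372, 3.119, 0.0]
force: [0.8, 0.3, -0.1]
width: 0.998
gripper_force: 0.0
[-0.06911204 -0.05244179  0.05682181] [-0.81805305  0.21400455  0.20783747  1.90340717 -0.05135821  1.02895137
  0.74475855]
```

```bash
echo '[-7,-5.2,4,0,1,-6.8,-5.2,4,0,1,0,0,3.2,0,1,0,0,0,0,1]' | python3 nudge.py; python3 -c "
from h import *
wrist('w1');print(totool([.477,.184,.17]),arm.observe()['joints'])"
```

```text
clock: 1.6
position: [0.4754, 0.1843, 0.1688]
ee_rot: [-0.377, -3.116, 0.004]
force: [-0.6, 0.4, 0.5]
width: 0.998
gripper_force: 0.0
[-1.90114091e-03 -1.29766540e-03  1.79655244e-05] [-0.67061769  0.31075317  0.24628695  1.93572937 -0.09481391  0.90852528
  0.95517424]
```

View pics/w1.png

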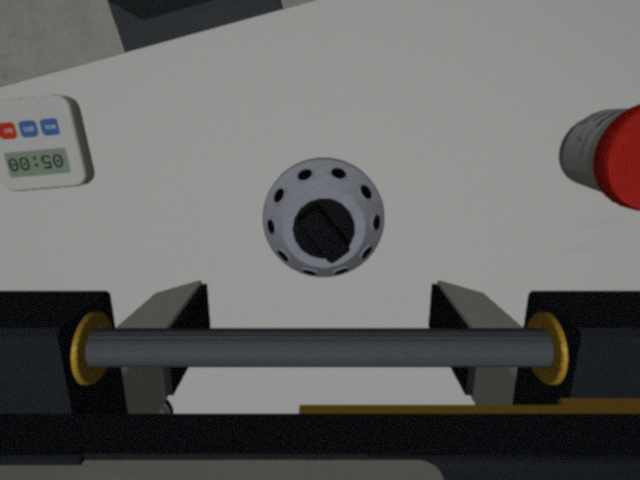

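The wrist view shows the rotor at about (323,217) with its bar running from upper left to lower right, and the timer at top left. I'll enlarge the bar.

```bash
python3 - <<'E'
import cv2
i=cv2.imread("pics/w1.png")[150:285,255:395];i=cv2.convertScaleAbs(i,alpha=2.0,beta=0)
i=(255*(i/255.)**.6).astype('uint8')
cv2.imwrite("pics/w1c.png",cv2.resize(i,None,fx=4.4,fy=4.4,interpolation=cv2.INTER_CUBIC))
E
```

```text
(no output)
```

View pics/w1c.png

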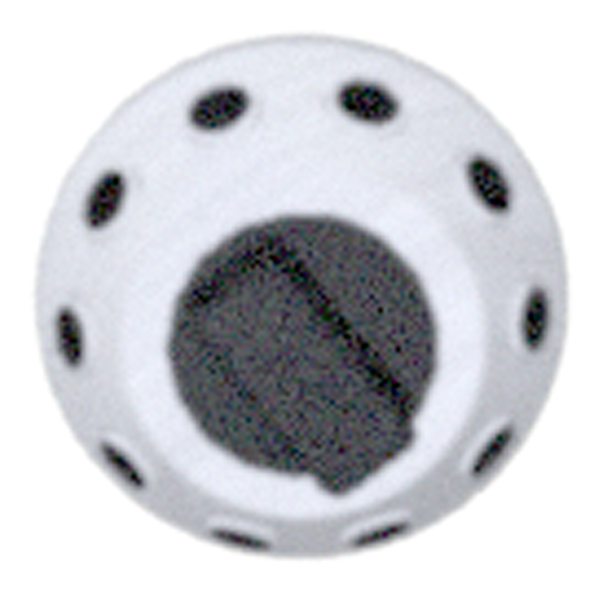

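```bash
python3 - <<'E'
from h import *
d=load("w1");P=lambda u,v,z:ray(d,(255+(u+.5)/4.4-.5,150+(v+.5)/4.4-.5),z,d["T"])
c=[P(*p,.061) for p in((272,258),(413,425),(340,495),(195,310))]
print(np.round(c,4),np.mean(c,0))
o=arm.observe()
for a,b in((0,1),(3,2)):
    v=c[b]-c[a];print(np.linalg.norm(v),np.degrees(np.arctan2(v[1],v[0])))
w=c[1]-c[2];print(np.linalg.norm(w),np.degrees(np.arctan2(w[1],w[0])))
# base outline
print("base top/bot/left/right",[P(*p,.004)[:2].round(4) for p in((303,35),(303,555),(36,300),(570,300))])
Rm=R.from_rotvec(o["ee_rot"]).as_matrix();print("tool y ang",np.degrees(np.arctan2(Rm[1,1],Rm[0,1])))
# verify by reprojecting centre of deck disc / bar
E
```

```text
[[0.4562 0.1863 0.061 ]
 [0.4866 0.201  0.061 ]
 [0.4949 0.1875 0.061 ]
 [0.4612 0.1731 0.061 ]] [0.474717  0.1869598 0.061    ]
0.033754441068105386 25.819428330410414
0.036703007506564134 23.108902026057326
0.015828614596552226 121.76108206973676
base top/bot/left/right [array([0.4299, 0.1979]), array([0.5242, 0.175 ]), array([0.4645, 0.1394]), array([0.4877, 0.2339])]
tool y ang 76.33355072269242
```

```bash
echo '[-0.1,0.48,0,0,0.6,0,0,2,-0.138,0.6,0,0,2,-0.138,0.6,0,0,2,-0.138,0.6,0,0,2,-0.138,0.6,0,0,2,-0.138,0.6,0,0,0,0,0.6]' | python3 nudge.py; python3 -c "
from h import *
d,T=wrist('w2');o=arm.observe();M=R.from_rotvec(o['ee_rot']).as_matrix();print(np.degrees(np.arctan2(M[1,1],M[0,1])),o['joints'].round(3),o['position'])
i=cv2.convertScaleAbs(d['image'],alpha=2.0)
c=cv2.resize(i[140:340,190:450],None,fx=3,fy=3,interpolation=cv2.INTER_CUBIC)
for x,y in ((19,0),(-19,0)):
  a=np.radians(26)
  for s in(9,-9):
    p=np.array([.4765+x*1e-3*np.cos(a)-s*1e-3*np.sin(a),.1865+x*1e-3*np.sin(a)+s*1e-3*np.cos(a),.061]);u=proj(d,p,T);cv2.circle(c,tuple(int(v) for v in ((u-[190,140]+.5)*3)),3,(0,0,255),1)
cv2.imwrite('pics/w2c.png',c)"
```

```text
clock: 2.35
position: [0.4767, 0.1894, 0.1207]
ee_rot: [0.711, -3.06, -0.001]
force: [-0.4, 0.4, 0.8]
width: 0.6
gripper_force: 0.0
115.83576799184782 [-0.543  0.375  0.079  1.975 -0.041  0.794  1.582] [0.47708075 0.18934872 0.12130113]
```

View pics/w2c.png

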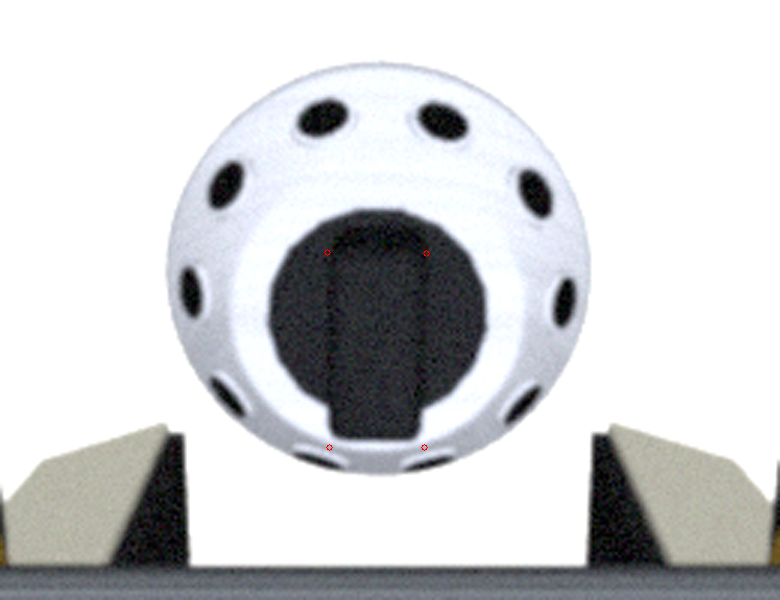

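```bash
python3 -c "
from h import *
print(totool([.475,.186,.040]))"
```

```text
[ 0.00336791 -0.00215244  0.08129847]
```

Converted, 0.02 m is 4, 0.012 m is 2.4.

```bash
echo '[0.68,-0.44,4,0,0.6,0,0,4,0,0.6,0,0,4,0,0.6,0,0,2.4,0,0.6,0,0,1.4,0,0.6,0,0,0,0,0.6,0,0,0,0,0.5]' | python3 nudge.py 25; echo '[0,0,0,0,0.1,0,0,0,0,0.1,0,0,0,0,0.1,0,0,0,0,0.1,0,0,0,0,0.1,0,0,0,0,0.1]' | python3 nudge.py 25
```

```text
clock: 3.1
position: [0.4756, 0.1851, 0.0424]
ee_rot: [-0.703, 3.061, 0.0]
force: [0.1, -0.5, -0.3]
width: 0.558
gripper_force: 0.0
clock: 3.7
position: [0.4751, 0.1851, 0.042]
ee_rot: [-0.704, 3.062, 0.001]
force: [-2.2, 1.8, 5.1]
width: 0.195
gripper_force: 25.0
```

Converted, -0.03 m is -6, -0.02 m is -4.

```bash
echo '[0,0,-2,0,0.1,0,0,-4,0,0.1,0,0,-6,0,0.1,0,0,-6,0,0.1,0,0,-6,0,0.1,0,0,-4,0,0.1,0,0,0,0,0.1]' | python3 nudge.py 35;  echo '[1.4,-3.6,0,0,0.1,2.74,-7.04,0,0,0.1,2.74,-7.04,0,0,0.1,2.74,-7.04,0,0,0.1,2.74,-7.04,0,0,0.1,2.74,-7.04,0,0,0.1,2.74,-7.04,0,0,0.1,2.74,-7.04,0,0,0.1,1.4,-3.6,0,0,0.1,0,0,0,0,0.1]' | python3 nudge.py; python3 -c "
from h import *
o=arm.observe();print(totool([.506,-.1905,.18]),o['joints'])
M=R.from_rotvec(o['ee_rot']).as_matrix();print(M.round(3),np.degrees(np.arctan2(M[1,1],M[0,1])))"
```

```text
clock: 4.4
position: [0.4766, 0.1851, 0.1845]
ee_rot: [-0.703, 3.057, 0.001]
force: [-0.1, 1.4, -4.0]
width: 0.193
gripper_force: 34.9
clock: 5.4
position: [0.4984, -0.1212, 0.1804]
ee_rot: [0.695, -3.061, 0.002]
force: [-0.0, 0.6, -4.3]
width: 0.191
gripper_force: 34.9
[ 0.02305953 -0.06575109  0.00047511] [-0.05128862  0.30157101  0.23362277  1.91722243 -0.08296319  0.93408209
  2.23903803]
[[-0.902 -0.432 -0.002]
 [-0.432  0.902 -0.002]
 [ 0.003 -0.001 -1.   ]] 115.58642785429103
```

```bash
python3 -c "
from h import *
d,T=wrist('w3');t=arm.get_image('top')['image']
A=cv2.resize(d['image'],(640,480));cv2.imwrite('pics/w3v.png',cv2.convertScaleAbs(A,alpha=1.3))
print(proj(d,[.506,-.191,.071],T))"
```

```text
[219.066946   202.27419606]
```

View pics/w3v.png

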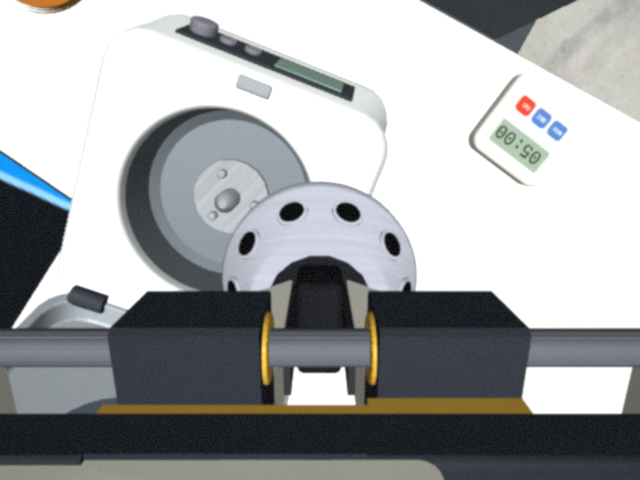

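The bowl is at about (215,200), with the post tip near (230,196) and two pins at about (222,174) and (212,216). The rotor is held straight. I'll enlarge the spindle.

```bash
python3 -c "
import cv2
i=cv2.imread('pics/w3.png')[95:295,110:320]
cv2.imwrite('pics/w3c.png',cv2.resize(i,(756,600)[::1] if 0 else (630,600),interpolation=cv2.INTER_CUBIC))"
```

```text
(no output)
```

View pics/w3c.png

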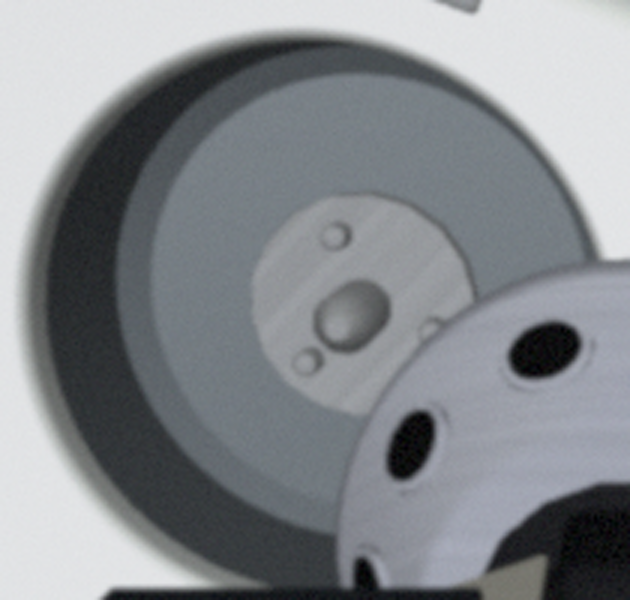

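```bash
python3 - <<'E'
from h import *
from scipy.optimize import least_squares
d=load("w3");P=lambda u,v,z:ray(d,(110+(u+.5)/3-.5,95+(v+.5)/3-.5),z,d["T"])
f=P(363,304,.044);print("flange",f,"post",P(336,327,.071))
a,b,c=P(334,235,.051),P(306,360,.051),P(432,330,.051);print(a,b,c,(a+b+c)/3)
for q in(a,b,c):print(np.degrees(np.arctan2(*(q-f)[[1,0]]))%120, np.linalg.norm((q-f)[:2]))
g=lambda p:np.concatenate([[p[0]+.018*np.cos(p[2]+k)-q[0],p[1]+.018*np.sin(p[2]+k)-q[1]] for q,k in zip((a,b,c),(np.arctan2(*(q-f)[[1,0]]) and 0 for q in(a,b,c)))])
A=[np.arctan2(*(q-f)[[1,0]]) for q in(a,b)]
off=round((A[1]-A[0])/2.0944)*2.0944
r=least_squares(lambda p:np.concatenate([[p[0]+.018*np.cos(p[2]+k)-q[0],p[1]+.018*np.sin(p[2]+k)-q[1]] for q,k in((a,0),(b,off))]),[*f[:2],A[0]]);print(r.x[:2],np.degrees(r.x[2])%120,r.cost)
E
```

```text
flange [ 0.50552036 -0.18895521  0.044     ] post [ 0.50612589 -0.18910912  0.071     ]
[ 0.49176181 -0.20026547  0.051     ] [ 0.52207502 -0.19523399  0.051     ] [ 0.50250639 -0.17106895  0.051     ] [ 0.50544774 -0.18885614  0.051     ]
99.42203250052364 0.017810658009371875
99.22947997695124 0.01770536242308124
99.56491995981818 0.01813841690710449
[ 0.50544474 -0.18887124] 99.42404006077535 5.040478006229635e-08
```

```bash
echo '[2.4,-6,0,0,0.1,2.2,-6.8,0,0,0.1,0,0,0,0.122,0.1,0,0,0,0.122,0.1,0,0,0,0.122,0.1,0,0,0,0.122,0.1,0,0,0,0.122,0.1,0,0,0,0,0.1,0,0,0,0,0.1]' | python3 nudge.py; cat >q.py <<'E'
from h import *
o=arm.observe();M=R.from_rotvec(o['ee_rot']).as_matrix()
print("tool",totool([.5055,-.189,.084]).round(4),"bar yaw",np.degrees(np.arctan2(M[1,1],M[0,1]))-90,"z",o['position'][2],"F",o['force'].round(1),"Mz",o['ft_torque'].round(2),"j",o['joints'].round(2),"tz",M[:,2].round(4))
E
python3 q.py
```

```text
clock: 6.4
position: [0.5069, -0.1836, 0.1812]
ee_rot: [-0.239, -3.132, -0.001]
force: [-0.3, 0.3, -4.1]
width: 0.195
gripper_force: 34.9
tool [ 0.0005 -0.0055  0.0972] bar yaw -8.738721037234441 z 0.18121512916992732 F [-0.3  0.3 -4.1] Mz [-0.02 -0.01  0.04] j [-0.05  0.35  0.39  1.87 -0.16  0.96  1.83] tz [-9.e-04  4.e-04 -1.e+00]
```

```bash
echo '[0.1,-1.1,4,0,0.1,0,0,5,0,0.1,0,0,3,0,0.1,0,0,0,0,0.1,0,0,0,0,0.1]' | python3 nudge.py; for i in 1 2 3; do python3 q.py;done
```

```text
clock: 6.9
position: [0.5057, -0.19, 0.1219]
ee_rot: [-0.245, -3.132, -0.0]
force: [-0.0, -0.5, -2.6]
width: 0.19
gripper_force: 34.9
tool [0.0003 0.001  0.0379] bar yaw -8.929903107184415 z 0.1218955080632021 F [-0.  -0.5 -2.6] Mz [ 0.02 -0.05 -0.  ] j [-0.01  0.43  0.37  1.93 -0.2   0.83  1.88] tz [-3.e-04  2.e-04 -1.e+00]
tool [0.0003 0.001  0.0379] bar yaw -8.929903107184415 z 0.1218955080632021 F [-0.  -0.5 -2.6] Mz [ 0.02 -0.05 -0.  ] j [-0.01  0.43  0.37  1.93 -0.2   0.83  1.88] tz [-3.e-04  2.e-04 -1.e+00]
tool [0.0003 0.001  0.0379] bar yaw -8.929903107184415 z 0.1218955080632021 F [-0.  -0.5 -2.6] Mz [ 0.02 -0.05 -0.  ] j [-0.01  0.43  0.37  1.93 -0.2   0.83  1.88] tz [-3.e-04  2.e-04 -1.e+00]
```

Good. Lower slowly past the post tip.

```bash
echo '[0,0.14,1.2,0,0.1,0,0,1,0,0.1,0,0,0.8,0,0.1,0,0,0,0,0.1]' | python3 nudge.py; python3 q.py
```

```text
clock: 7.3
position: [0.5054, -0.1893, 0.1063]
ee_rot: [-0.247, -3.131, -0.0]
force: [0.1, -0.0, -3.4]
width: 0.192
gripper_force: 34.9
tool [-0.0001  0.0003  0.0223] bar yaw -9.027855894224174 z 0.1062656005162547 F [ 0.1 -0.  -3.4] Mz [0.02 0.06 0.04] j [-0.01  0.45  0.36  1.94 -0.22  0.79  1.89] tz [-8.e-04  3.e-04 -1.e+00]
```

Converted, 0.003 m is 0.6, 0.0015 m is 0.3.

```bash
echo '[0,0,0.6,0,0.1,0,0,0.6,0,0.1,0,0,0.6,0,0.1,0,0,0.3,0,0.1,0,0,0,0,0.1]' | python3 nudge.py; python3 q.py;echo '[0,0,0.2,0,0.1,0,0,0.2,0,0.1,0,0,0,0,0.1]' | python3 nudge.py; python3 q.py
```

```text
clock: 7.8
position: [0.5053, -0.1889, 0.0958]
ee_rot: [-0.247, -3.131, -0.001]
force: [-2.4, 3.4, -4.7]
width: 0.196
gripper_force: 34.9
tool [-0.0003 -0.0001  0.0118] bar yaw -9.0225636320217 z 0.09575592309801323 F [-2.4  3.4 -4.7] Mz [ 0.91  0.45 -0.02] j [-0.    0.46  0.35  1.95 -0.22  0.77  1.89] tz [-1.1e-03  9.0e-04 -1.0e+00]
clock: 8.1
position: [0.5053, -0.1889, 0.0941]
ee_rot: [-0.247, -3.131, -0.001]
force: [-3.0, 4.7, -1.6]
width: 0.191
gripper_force: 34.9
tool [-0.0002 -0.0001  0.0101] bar yaw -9.02139654056522 z 0.0940549500416163 F [-3.   4.7 -1.6] Mz [ 1.18  0.68 -0.06] j [ 0.    0.46  0.35  1.95 -0.23  0.76  1.9 ] tz [-9.e-04  9.e-04 -1.e+00]
```

```bash
echo '[0.12,0.14,0,0,0.1,0,0,0.2,0,0.1,0,0,0,0,0.1]' | python3 nudge.py; python3 q.py
```

```text
clock: 8.4
position: [0.5052, -0.1887, 0.0932]
ee_rot: [0.248, 3.132, 0.0]
force: [-2.2, 3.0, -2.2]
width: 0.19
gripper_force: 34.9
tool [-0.0003 -0.0002  0.0092] bar yaw -9.04856374622868 z 0.09318348142449129 F [-2.2  3.  -2.2] Mz [ 0.82  0.58 -0.03] j [-0.    0.46  0.35  1.96 -0.23  0.76  1.89] tz [ 1.e-04  1.e-04 -1.e+00]
```

```bash
echo '[0.12,0.14,0,0,0.1,0,0,0.14,0,0.1,0,0,0,0,0.1]' | python3 nudge.py; python3 q.py
```

```text
clock: 8.7
position: [0.5052, -0.1885, 0.0928]
ee_rot: [0.248, 3.131, -0.001]
force: [-1.4, 1.8, 0.3]
width: 0.191
gripper_force: 34.9
tool [-0.0004 -0.0005  0.0088] bar yaw -9.061442658750906 z 0.0928316653724121 F [-1.4  1.8  0.3] Mz [ 0.18  0.34 -0.01] j [-0.    0.46  0.35  1.96 -0.23  0.76  1.89] tz [ 1.e-03 -6.e-04 -1.e+00]
```

Converted, 0.001 m is 0.2, 0.0005 m is 0.1.

```bash
echo '[0.04,0.06,0,0.1,0.1,0,0,0,0.1,0.1,0,0,0.2,0,0.1,0,0,0.1,0,0.1,0,0,0,0,0.1]' | python3 nudge.py; python3 q.py
```

```text
clock: 9.2
position: [0.5047, -0.1878, 0.0909]
ee_rot: [0.556, 3.092, -0.0]
force: [-0.3, -0.0, -4.0]
width: 0.196
gripper_force: 34.9
tool [-0.0012 -0.0009  0.0069] bar yaw -20.377254846374953 z 0.09091818045014445 F [-0.3 -0.  -4. ] Mz [ 0.02 -0.01 -0.01] j [-0.04  0.47  0.4   1.96 -0.26  0.76  1.73] tz [ 1.e-04 -2.e-04 -1.e+00]
```

Weight is back on the wrist below pin height, so it is engaging. Lower to home.

```bash
echo '[0,0,0.3,0,0.1,0,0,0.3,0,0.1,0,0,0,0,0.1]' | python3 nudge.py; python3 q.py; echo '[0,0,0.2,0,0.1,0,0,0.1,0,0.1,0,0,0,0,0.1]' | python3 nudge.py; python3 q.py
```

```text
clock: 9.5
position: [0.5044, -0.1876, 0.0878]
ee_rot: [-0.558, -3.091, -0.0]
force: [0.9, 0.1, -4.2]
width: 0.195
gripper_force: 34.9
tool [-0.0015 -0.0009  0.0038] bar yaw -20.48232914681327 z 0.08777537560921234 F [ 0.9  0.1 -4.2] Mz [0.   0.06 0.01] j [-0.04  0.48  0.4   1.97 -0.27  0.75  1.73] tz [-3.e-04  2.e-04 -1.e+00]
clock: 9.8
position: [0.5046, -0.1876, 0.0864]
ee_rot: [-0.559, -3.091, -0.0]
force: [-0.4, 0.4, -3.8]
width: 0.196
gripper_force: 34.9
tool [-0.0013 -0.001   0.0024] bar yaw -20.50145078143646 z 0.08644994043718204 F [-0.4  0.4 -3.8] Mz [-0.01  0.01  0.02] j [-0.04  0.48  0.4   1.97 -0.27  0.75  1.73] tz [-1.e-04  0.e+00 -1.e+00]
```

```bash
echo '[0,0,0.16,0,0.1,0,0,0,0,0.1]' | python3 nudge.py; echo '[0,0,0.12,0,0.1,0,0,0,0,0.1]' | python3 nudge.py
```

```text
clock: 10.0
position: [0.5047, -0.1877, 0.086]
ee_rot: [0.559, 3.091, 0.0]
force: [-1.6, 0.7, -0.2]
width: 0.194
gripper_force: 34.9
clock: 10.2
position: [0.5047, -0.1877, 0.0859]
ee_rot: [0.559, 3.091, 0.001]
force: [-3.9, 1.4, 9.5]
width: 0.192
gripper_force: 34.9
```

Converted, -0.0008 m is -0.16.

```bash
echo '[0,0,-0.16,0,0.19,0,0,0,0,0.3,0,0,0,0,0.42,0,0,0,0,0.42]' | python3 nudge.py; python3 q.py; echo '[0,0,-1,0,0.42,0,0,-2,0,0.42,0,0,-4,0,0.42,0,0,-7,0,0.42,0,0,-9,0,0.42,0,0,-9,-0.15,0.4,0,0,-6,-0.15,0.4,0,0,-4,-0.15,0.4,0,0,0,0,0.4,0,0,0,0,0.4]' | python3 nudge.py; python3 q.py; python3 - <<'E'
from h import *
d,T=wrist('w4');s=arm.get_image('scene');cv2.imwrite('pics/s4.png',s['image']);t=arm.get_image('top');cv2.imwrite('pics/t4.png',t['image'])
A=cv2.resize(s['image'][160:340,320:470],None,fx=3,fy=3,interpolation=cv2.INTER_CUBIC)
B=cv2.resize(d['image'],(352,264));im=np.zeros((540,802-2,3),np.uint8);im[:540,:450]=A[:540,:450];im[:264,450:800]=B[:,:350]
cv2.imwrite('pics/v4.png',im)
E
```

```text
clock: 10.6
position: [0.5049, -0.1877, 0.086]
ee_rot: [0.559, 3.091, -0.0]
force: [0.2, 0.5, -0.4]
width: 0.398
gripper_force: 0.0
tool [-0.0011 -0.001   0.002 ] bar yaw -20.503649745425975 z 0.0859798918061634 F [ 0.2  0.5 -0.4] Mz [-0.02  0.02  0.02] j [-0.04  0.48  0.4   1.97 -0.27  0.75  1.74] tz [ 4.e-04 -1.e-04 -1.e+00]
clock: 11.6
position: [0.5045, -0.1878, 0.2965]
ee_rot: [-0.14, 3.137, -0.0]
force: [-0.4, 0.9, 0.1]
width: 0.398
gripper_force: 0.0
tool [-0.0006 -0.0013  0.2125] bar yaw 5.11741186450125 z 0.2964761147035919 F [-0.4  0.9  0.1] Mz [-0.03  0.03 -0.01] j [-0.06  0.24  0.4   1.7  -0.1   1.22  2.03] tz [ 0.0012 -0.     -1.    ]
```

View pics/v4.png

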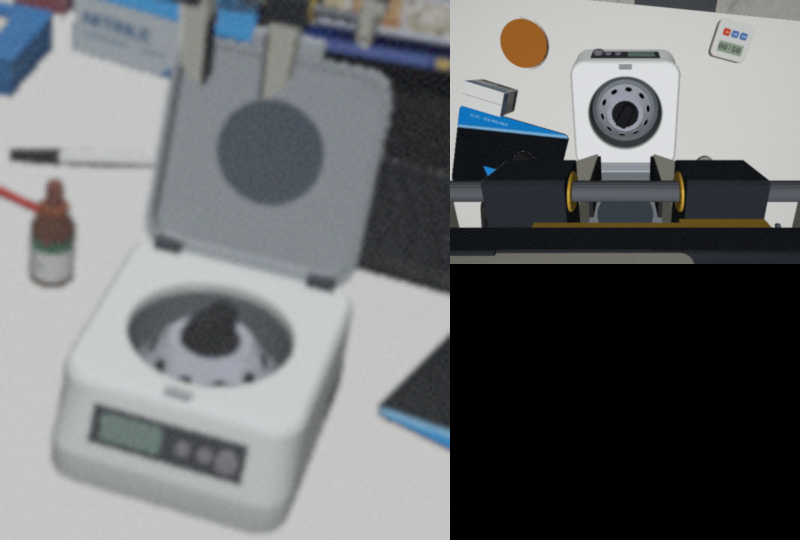

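The rotor sits level and deep in the bowl, with the bystanders untouched. Next is the lid angle, from the tab at (384,183) in the first top view.

```bash
python3 - <<'E'
from h import *
d=arm.get_image("top");psi=.092
ex=np.array([np.cos(psi),np.sin(psi),0]);h=np.array([.5055,-.189,.09])+.085*ex
def L(th,r,n):return h+ex*(-r*np.cos(th)+n*np.sin(th))+np.array([0,0,r*np.sin(th)+n*np.cos(th)])
for th in(1.88,1.95,2.0,2.07):print(th,proj(d,L(th,170,8) if 0 else L(th,.178,.003)).round(1),"edge",L(th,.163,.023).round(3),"tab",L(th,.178,.008).round(3))
c=lambda x,y:(340+(x-283.5)/4.6667-.5,170+(y+.5)/4.6667-.5)
print("tab top px",c(490,48),"tab bottom",c(490,68))
print("tool to above",totool(h+ex*.135+[0,0,.2]),h,ex)
E
```

```text
1.88 [383.3 184.5] edge [ 0.661 -0.175  0.238] tab [ 0.652 -0.176  0.257]
1.95 [382.5 180.3] edge [ 0.672 -0.174  0.233] tab [ 0.663 -0.174  0.252]
2.0 [381.9 177.5] edge [ 0.679 -0.173  0.229] tab [ 0.671 -0.174  0.249]
2.07 [381.1 173.8] edge [ 0.688 -0.172  0.222] tab [ 0.682 -0.173  0.242]
tab top px (383.74968393082906, 179.8927829086935) tab bottom (383.74968393082906, 184.17846658238156)
tool to above [-0.22134699 -0.00144587  0.00445746] [ 0.59014053 -0.18119103  0.09      ] [0.99577098 0.09187027 0.        ]
```

```bash
echo '[-5,0,-0.8,0,0,-9,0,0,0,0,-9,0,0,0,0,-9,0,0,0,0,-8,0,0,0,0,-4,0,0,0,0,0,0,0,0,0,0,0,0,0,0]' | python3 nudge.py; cat >l.py <<'E'
from h import *
o=arm.observe();psi=.092;ex=np.array([np.cos(psi),np.sin(psi),0]);h=np.array([.5055,-.189,.09])+.085*ex
p=o['position']-h;print("X",(p@ex).round(4),"Y",np.dot(p,[-ex[1],ex[0],0]).round(4),"z",o['position'][2].round(4),"F",o['force'].round(1),o['joints'].round(2))
E
python3 l.py
```

```text
clock: 12.6
position: [0.7232, -0.1675, 0.2983]
ee_rot: [0.143, -3.136, 0.0]
force: [-0.1, -0.0, -0.3]
width: 0.007
gripper_force: 0.0
X 0.1338 Y 0.0014 z 0.2983 F [-0.1 -0.  -0.3] [-0.04  0.62  0.39  1.13 -0.22  1.43  1.97]
```

Converted, 0.03 m is 6, 0.02 m is 4.

```bash
echo '[0,0,4,0,0,0,0,6,0,0,0,0,4,0,0,0,0,1.6,0,0,0,0,0,0,0]' | python3 nudge.py; python3 l.py; echo '[4,0,0,0,0,3,0,0,0,0,3,0,0,0,0,2,0,0,0,0,2,0,0,0,0]' | python3 nudge.py;python3 l.py
```

```text
clock: 13.1
position: [0.7224, -0.1676, 0.2213]
ee_rot: [0.143, -3.136, -0.001]
force: [-0.4, 0.9, -0.0]
width: 0.009
gripper_force: 0.0
X 0.133 Y 0.0014 z 0.2213 F [-0.4  0.9 -0. ] [-0.04  0.65  0.37  1.26 -0.23  1.27  1.99]
clock: 13.6
position: [0.6546, -0.1741, 0.2239]
ee_rot: [-0.144, 3.134, -0.001]
force: [2.9, 0.3, 1.6]
width: 0.005
gripper_force: 1.3
X 0.0649 Y 0.0011 z 0.2239 F [2.9 0.3 1.6] [-0.05  0.53  0.37  1.46 -0.2   1.18  2.01]
```

Contact at the expected place, with low force. Continue forward to vertical.

The rows are not in the units I measure in: shifts go in units of 5 mm. I convert before sending: 0.012 m is 2.4, 0.001 m is 0.2.

```bash
echo '[2.4,0,0.2,0,0,2.4,0,0.2,0,0,2.4,0,0,0,0,2.4,0,0,0,0,2.4,0,0,0,0]' | python3 nudge.py;python3 l.py;  echo '[2.4,0,0.2,0,0,2.4,0,0.2,0,0,2.4,0,0.6,0,0,0,0,0,0,0]' | python3 nudge.py;python3 l.py
```

```text
clock: 14.1
position: [0.5938, -0.1794, 0.2204]
ee_rot: [-0.145, 3.137, -0.0]
force: [1.9, 0.6, 1.3]
width: 0.01
gripper_force: 1.0
X 0.0038 Y 0.0015 z 0.2204 F [1.9 0.6 1.3] [-0.05  0.44  0.38  1.62 -0.18  1.12  2.04]
clock: 14.5
position: [0.556, -0.1831, 0.2145]
ee_rot: [0.142, -3.136, -0.001]
force: [-0.3, -0.4, 0.1]
width: 0.005
gripper_force: 0.0
X -0.0342 Y 0.0012 z 0.2145 F [-0.3 -0.4  0.1] [-0.05  0.39  0.38  1.71 -0.16  1.07  2.05]
```

```bash
echo '[3,0,1.5,0,0,3,0,1.7,0,0,2,0,1.7,0,0,2,0,1.7,0,0,1.6,0,2,0,0,1.6,0,2,0,0,0,0,0,0,0]' | python3 nudge.py;python3 l.py;  echo '[1.2,0,2,0,0,1.2,0,2.6,0,0,1,0,2,0,0,0,0,0,0,0,0,0,0,0,0,0,0,0,0,0]' | python3 nudge.py;python3 l.py
```

```text
clock: 15.2
position: [0.4907, -0.1886, 0.1604]
ee_rot: [0.143, -3.135, -0.001]
force: [-0.0, -0.4, -0.2]
width: 0.005
gripper_force: 0.0
X -0.0997 Y 0.0017 z 0.1604 F [-0.  -0.4 -0.2] [-0.02  0.35  0.38  1.92 -0.16  0.9   2.1 ]
clock: 15.8
position: [0.4763, -0.1904, 0.1293]
ee_rot: [-0.145, 3.137, -0.0]
force: [0.6, 0.6, 0.6]
width: 0.004
gripper_force: 0.0
X -0.1142 Y 0.0013 z 0.1293 F [0.6 0.6 0.6] [-0.    0.37  0.37  1.99 -0.18  0.81  2.13]
```

```bash
echo '[0,0,1.4,0,0,0,0,1,0,0,0,0,0.4,0,0,0,0,0,0,0,0,0,0,0,0]' | python3 nudge.py;python3 l.py;echo '[0,0,0.2,0,0,0,0,0.2,0,0,0,0,0,0,0]' | python3 nudge.py;python3 l.py
```

```text
clock: 16.3
position: [0.4757, -0.1903, 0.1149]
ee_rot: [0.145, -3.138, -0.0]
force: [0.2, 0.5, -0.1]
width: 0.002
gripper_force: 0.0
X -0.1148 Y 0.0014 z 0.1149 F [ 0.2  0.5 -0.1] [ 0.    0.39  0.36  2.   -0.19  0.78  2.14]
clock: 16.6
position: [0.4759, -0.1904, 0.1133]
ee_rot: [-0.144, 3.138, 0.0]
force: [-0.7, 0.9, 4.7]
width: 0.001
gripper_force: 2.2
X -0.1146 Y 0.0014 z 0.1133 F [-0.7  0.9  4.7] [ 0.    0.4   0.36  2.   -0.19  0.78  2.14]
```

Contact came at z = 0.113, exactly the shut height. Retreat and verify.

Converted, -0.045 m is -9, -0.03 m is -6.

```bash
echo '[0,0,-2,0,0,0,0,-6,0,0,0,0,-9,0,0,0,0,-9,0,0,0,0,-9,0,0,6,4,-4,0,0,6,6,0,0,0,6,6,0,0,0,0,0,0,0,0,0,0,0,0,0]' | python3 nudge.py; python3 - <<'E'
from h import *
s=arm.get_image('scene')['image'];t=arm.get_image('top')['image']
cv2.imwrite('pics/v5.png',np.hstack([cv2.resize(s[180:340,200:560],(540,240)*1) if 0 else cv2.resize(s[160:360,220:420+60],(520,400)),cv2.resize(t[180:320,300:398],(280,400))]))
E
```

```text
clock: 17.6
position: [0.3784, -0.1187, 0.3088]
ee_rot: [-0.146, 3.136, 0.0]
force: [-0.1, -0.4, 0.7]
width: 0.003
gripper_force: 0.0
```

View pics/v5.png

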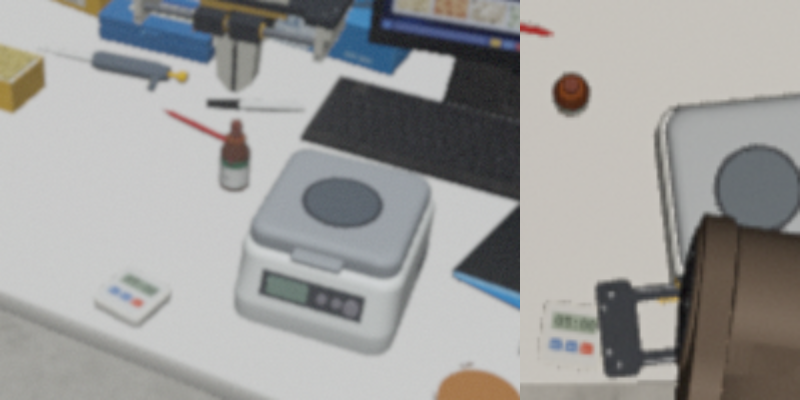

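The lid lies flat and shut, centred at about (340,210). The bottle and timer are where they were, and the arm is clear.

```bash
python3 -c "
from cell import arm
print(arm.sign_off())"
```

```text
the job is handed in; nothing more can be done
None
```

The rotor is fully home on the drive pins, the lid is shut, nothing else in view was moved, and the job was handed in at about 18 s on the robot clock (the verdict was not shown).

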